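# Sweep the used micro tubes into the tray's trough

## Task

Sweep the three small plastic micro tubes across the deck of the grey sorting tray and over the step, so that all three end up down in the trough along its side. Only push them with the fingertips: do not pick any of them up. Leave the petri dish where it stands on the deck, and do not disturb the timer, the bottle or the tape roll beside the tray.

Things in the scene. Friction and masses are not known exactly. Their poses are not given: they have to be found in the camera images.
- tray: Fixed grey plastic sorting tray, 220 (x) x 324 (y) mm; origin at the centre of its underside, on the worktop. Flat deck, top 30 mm above the worktop, from x = -45 to +104 mm; the rest, on the side towards the robot, is an open trough. Deck and trough reach from y = -156 to +156 mm. A 6 mm wall with an 8 mm bead, top 46 mm above the worktop, runs round the outside; a lip juts 11 mm out of each short side.
- trough (a point): Middle of the trough's floor, 5 mm above the worktop, axes as the tray's. The trough spans x = -104 to -45 mm of the tray (59 mm wide) and is 25 mm deep below the deck; from the deck it is just a step down, with nothing between.
- tube_a_mid (a point): Middle of one of three alike small empty whitish plastic micro tubes that lie loose on the deck; 13 x 39 x 13 mm, long axis = y. Handles like a 12 x 40 x 13 mm bar: it slides and does not roll; 10 to 20 g. At the start its middle is 6.5 mm above the deck and at least 65 mm inside the wall opposite the trough.
- tube_b_mid (a point): Middle of one of three alike small empty whitish plastic micro tubes that lie loose on the deck; 13 x 39 x 13 mm, long axis = y. Handles like a 12 x 40 x 13 mm bar: it slides and does not roll; 10 to 20 g. At the start its middle is 6.5 mm above the deck and at least 65 mm inside the wall opposite the trough.
- tube_c_mid (a point): Middle of one of three alike small empty whitish plastic micro tubes that lie loose on the deck; 13 x 39 x 13 mm, long axis = y. Handles like a 12 x 40 x 13 mm bar: it slides and does not roll; 10 to 20 g. At the start its middle is 6.5 mm above the deck and at least 65 mm inside the wall opposite the trough.
- dish: Round whitish translucent petri dish, 62 mm across, 15 mm high, loose on the deck, in one of four places side by side along the tray with the tubes in the other three (74 mm apart from centre to centre, give or take 10 mm); origin at the centre of its underside. Stays where it is.
- timer_b: Bystander: small countdown timer lying on the worktop left of the tray, 66 x 62 x 17 mm; origin at the centre of its underside.
- bottle: Bystander: small clear bottle with blue screw cap standing right of the tray, 56 mm across, 131 mm high; origin at the centre of its underside.
- tape: Bystander: roll of label tape lying flat left of the tray, 66 mm across, 19 mm high; origin at the centre of its underside.

How it is judged:
By the outcome, as a careful person would: the job done as asked, in the order asked, and still so for the second after the job is handed in, with the robot touching nothing.
It also fails if it takes over 48 s, if anything falls off the work surface, if the arm or the gripper's body presses on something with over 40 N, if the wrist force passes 120 N, or if a joint passes its speed limit or range.

## Robot

A 7-joint arm with a two-finger parallel gripper is mounted at the origin on a cart in front of the work surface, level with it; the furniture and walls round the work are solid. World frame = base frame: x ahead of the robot, y to its left, z up, the work surface at z = 0. Lengths are in m, angles in rad, forces in N, time in s.
With the tool pointing down it reaches from about 0.425 to 0.875 m from the base axis. Payload 4.7 kg.
Tool frame: the origin (TCP) lies where the fingers leave the gripper's body, on its centre line; the fingertips stand 70 mm ahead of it and the grasp point (between the pads) lies 51 mm ahead of it; z points along the fingers, y is the line along which they close (so a half turn about z gives the same grasp; the last joint's range is limited). The gripper opens to 87 mm and grips with 3 to 60 N. Pads are 19 mm wide; open, the fingers measure 117 mm over their backs; the gripper's body (75 mm by 190 mm) begins 51 mm behind the grasp point.
Start: joints at [-1.133, 0.321, -0.07, 1.45, 0.023, 1.371, -0.057], TCP at [0.267, 0.593, 0.292] pointing down, gripper open.
Joint ranges: [-2.86, 2.86], [-0.3, 2.09], [-1.38, 1.24], [0.06, 2.45], [-1.56, 4.7], [0.09, 2.05], [-2.69, 2.69]. Speed limits (rad/s): [2.57, 2.57, 3.14, 3.14, 3.14, 3.14, 3.14].

## Interface

Orientations are given as a rotation vector (axis times angle).
In Python, from bench import ctrl gives the robot as it stands.
- The arm moves only by the tool drive_tool, never from a script. Its argument "motion" is a list of rows, each a list of 3 entries, a list of its own where there are three numbers: the shift along the tool's x, y, z in cm, then the turn, a rotation vector about the tool's x, y, z in degrees, then the opening, from -1 (shut) to 1 (fully open). In form: [[[x, y, z], [ax, ay, az], claw], ...]. A call has 1 to 12 rows; each row shifts and turns the commanded pose from where the row before left it, along the tool's axes as they then stand; what a row does not reach is not made up. A row lasts 1/8 s, in which the tool goes at most 62.5 mm and 10.7 degrees, less where a joint would pass 70% of its speed; a pose out of reach is approached as far as the arm can. A call with a gripper value outside its range is refused whole. The fingers move at their own pace and stop on an object; "force" is the grip in N (left out, the last holds). Time passes only in rows, so rows that do not move let the fingers close. It gives the time, the measured TCP pose, the force, the opening and the grip force at its end, in the units of the state.
- ctrl.get_state(): the state, without advancing time (a new reading comes with each control period).
- ctrl.get_image(name): name is "scene" or "side" or "wrist"; returns the picture (400x640x3 uint8, red, green, blue); there is no depth.
- ctrl.calibration(name): a dict with "K" (3x3 intrinsics, pixels), "origin" and "attitude" of the camera in the world; the wrist camera has in their place "tool_from_camera" (4x4, takes a point from camera to tool coordinates, whose origin is the TCP and whose axes are the flange's). Camera axes: x right, y up, looking along -z (the intrinsics and any distortion apply to the point x, -y, -z); pixel columns grow to the right and rows downward; lengths in m; the calibration is good to about 2 mm. A picture is of the moment at which its call begins: read the wrist's pose just before it. calibration takes no time and is no camera call.
- ctrl.close_job(): hands the job in; it is judged then, once.
The state is a dict: "time": time; "joint_positions": joint angles; "qd": joint speeds; "joint_torque": joint torques, N m; "position": TCP position; "tool_rot": TCP orientation; "ft_force": force on the tool from outside, world axes, zero at the start; "torque": the same for the moment, N m; "grip_width": opening from 0.0 (shut) to 1.0 (fully open); "grip_force": force on a finger pad.
Only numpy, scipy, OpenCV 4.12 (cv2) and the standard library are available. Lean on these libraries where they do the work, as an engineer would, in place of code of your own. Each camera call takes 0.05 s, during which the arm holds its last target. There are 200 camera calls.

## Working session

There is one attempt and no reset: what is moved stays moved. The work goes in short steps, Python scripts to look and compute and a tool call to move; the robot and the scene stay as the last step left them, time stands still between calls to the robot, and variables do not carry over. Pictures are saved under pics/ and viewed, at most 10 in all, crops included, and the job is handed in when it is done.

Besides the shell and the picture viewer there is one more tool, called as name([rows], argument=value, ...), one row to a line, values as JSON. drive_tool: Moves the arm, as the interface text tells. Its arguments: {"type":"object","properties":{"motion":{"type":"array","items":{"type":"array"}},"force":{"type":"number"}},"required":["motion"]}

```bash
mkdir -p pics; python3 - <<'E'
from bench import ctrl
import cv2
for n in("scene","side"):
    cv2.imwrite(f"pics/{n}0.png",ctrl.get_image(n)[:,:,::-1]); c=ctrl.calibration(n); print(n,c)
print(ctrl.calibration("wrist"))
s=ctrl.get_state();print({k:s[k] for k in("time","position","tool_rot","ft_force","grip_width")})
E
```

```text
scene {'K': array([[514.63728504,   0.        , 327.95723488],
       [  0.        , 514.63728504, 206.36575731],
       [  0.        ,   0.        ,   1.        ]]), 'origin': array([-0.52301523, -0.64070011,  1.17512262]), 'attitude': array([ 0.74257895, -0.42260121, -0.92627848])}
side {'K': array([[417.25340062,   0.        , 320.44764441],
       [  0.        , 417.25340062, 199.44444484],
       [  0.        ,   0.        ,   1.        ]]), 'origin': array([-0.21666812,  1.05118214,  0.68584854]), 'attitude': array([ 0.40374954, -1.3950519 , -2.22650046])}
{'K': array([[326.26368457,   0.        , 317.69283742],
       [  0.        , 326.26368457, 199.39164631],
       [  0.        ,   0.        ,   1.        ]]), 'tool_from_camera': array([[ 1.38695783e-03,  9.58731125e-01,  2.84310933e-01,
         7.72686596e-02],
       [ 9.99999023e-01, -1.37915192e-03, -2.27640207e-04,
         3.94027305e-04],
       [ 1.73862218e-04,  2.84310971e-01, -9.58732101e-01,
        -9.22919578e-02],
       [ 0.00000000e+00,  0.00000000e+00,  0.00000000e+00,
         1.00000000e+00]])}
{'time': 0.1, 'position': array([0.26717258, 0.59213557, 0.29127188]), 'tool_rot': array([-6.60616352e-01, -3.07105659e+00,  2.65806898e-03]), 'ft_force': array([ 0.79479331, -0.36375735,  0.14581716]), 'grip_width': 0.9999335141363243}
```

View pics/scene0.png

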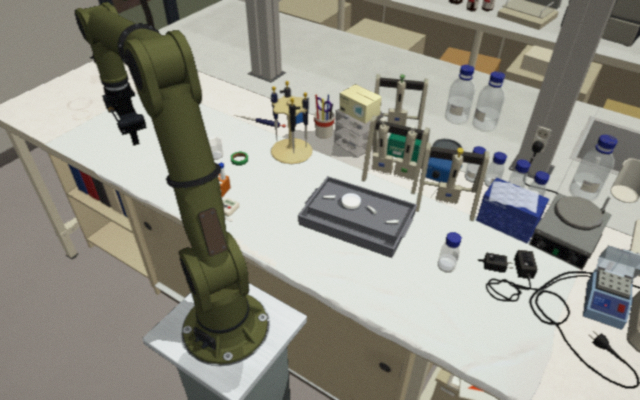

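View pics/side0.png

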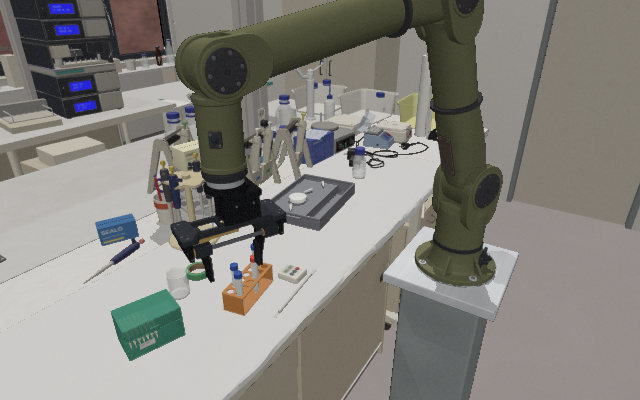

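The scene view shows the tray around (358,214), with the dish near (351,201) and tubes near (330,195), (371,210) and (391,221). I'll enlarge it.

```bash
python3 - <<'E'
import cv2
a=cv2.imread("pics/scene0.png")[170:260,292:422]
cv2.imwrite("pics/crop0.png",cv2.resize(a,None,fx=6,fy=6,interpolation=cv2.INTER_CUBIC))
E
cat >h.py <<'E'
import numpy as np, cv2
from scipy.spatial.transform import Rotation as R
from bench import ctrl
F=np.diag([1.,-1,-1])
def cam(n,s=None):
    c=ctrl.calibration(n)
    if n=="wrist":
        T=c["tool_from_camera"]; Rt=R.from_rotvec(s["tool_rot"]).as_matrix()
        return c["K"],Rt@T[:3,:3],s["position"]+Rt@T[:3,3]
    return c["K"],R.from_rotvec(c["attitude"]).as_matrix(),c["origin"]
def back(C,uv,z):
    K,A,o=C; d=A@F@np.linalg.inv(K)@np.array([*uv,1.]); return o+d*(z-o[2])/d[2]
def proj(C,p):
    K,A,o=C; q=K@F@A.T@(np.asarray(p)-o); return q[:2]/q[2]
E
```

```text
(no output)
```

View pics/crop0.png

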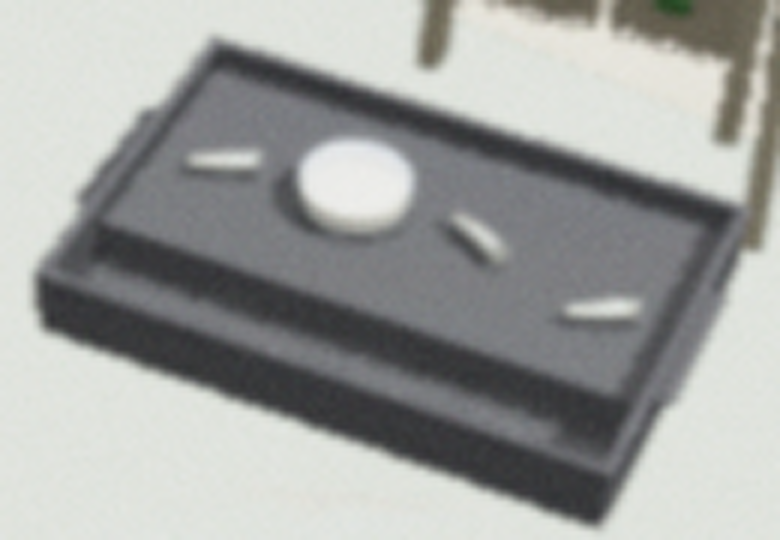

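The crop shows the wall-top corners at (213,40), (745,208), (605,467) and (40,270). The tube ends are at (188,160)-(262,160), (452,215)-(503,260) and (563,310)-(640,305), and the dish is at about (357,185).

```bash
python3 - <<'E'
from h import *
C=cam("scene"); f=lambda u,v,z:back(C,(292+(u-2.5)/6,170+(v-2.5)/6),z)[:2]
P=np.array([f(*p,.046) for p in[(213,40),(745,208),(605,467),(40,270)]])
M=np.array([[.11,.162],[.11,-.162],[-.11,-.162],[-.11,.162]])
t=P.mean(0); d=P-t; a=np.arctan2((M[:,0]*d[:,1]-M[:,1]*d[:,0]).sum(),(M*d).sum())
Rm=np.array([[np.cos(a),-np.sin(a)],[np.sin(a),np.cos(a)]])
print(P.round(3).tolist(),"tray",t.round(4),np.degrees(a),"\nres",(P-t-M@Rm.T).round(3).tolist())
for n,p,q in[("L",(188,160),(262,160)),("M",(452,215),(503,260)),("R",(563,310),(640,305)),("dish",(298,185),(414,185))]:
    A,B=f(*p,.0365),f(*q,.0365); m=(A+B)/2; print(n,m.round(3),"in tray",((m-t)@Rm).round(3),"ends",((A-t)@Rm).round(3),((B-t)@Rm).round(3))
E
```

```text
[[0.631, 0.092], [0.675, -0.224], [0.463, -0.251], [0.42, 0.063]] tray [ 0.5473 -0.0802] 7.711471751596075 
res [[-0.004, -0.003], [-0.003, 0.002], [0.003, 0.005], [0.004, -0.003]]
L [0.557 0.035] in tray [0.025 0.113] ends [0.016 0.131] [0.035 0.095]
M [ 0.582 -0.111] in tray [ 0.03  -0.035] ends [ 0.04  -0.016] [ 0.02  -0.054]
R [ 0.572 -0.192] in tray [ 0.009 -0.114] ends [-0.002 -0.097] [ 0.02  -0.132]
dish [ 0.581 -0.035] in tray [0.039 0.04 ] ends [0.025 0.068] [0.053 0.011]
```

```bash
python3 - <<'E'
from h import *
C=cam("scene")
for n,uv in dict(tree=(292,152),standL=(368,172),standM=(419,205),standR=(474,217),bottle=(448,264),tape=(239,159),timer=(231,208),box=(345,150)).items():
    p=back(C,uv,0); print(n,p.round(3),"top px at z=.1,.2,.3",[proj(C,[*p[:2],z]).round().tolist() for z in(.1,.2,.3)])
s=ctrl.get_state();Rt=R.from_rotvec(s["tool_rot"]).as_matrix()
t=np.array([.5473,-.0802]);a=np.radians(7.7);Rm=np.array([[np.cos(a),-np.sin(a)],[np.sin(a),np.cos(a)]])
p=t+Rm@[.0,.0]; print("bottle in tray",(back(C,(448,264),0)[:2]-t)@Rm, "shift tool cm to over tray",Rt.T@(np.array([*p,.32])-s["position"])*100, "tool y deg",np.degrees(np.arctan2(Rt[1,1],Rt[0,1])))
E
```

```text
tree [0.723 0.309 0.   ] top px at z=.1,.2,.3 [[291.0, 130.0], [290.0, 106.0], [289.0, 81.0]]
standL [0.782 0.012 0.   ] top px at z=.1,.2,.3 [[370.0, 150.0], [372.0, 126.0], [375.0, 100.0]]
standM [ 0.726 -0.218  0.   ] top px at z=.1,.2,.3 [[423.0, 182.0], [428.0, 158.0], [433.0, 131.0]]
standR [ 0.776 -0.395  0.   ] top px at z=.1,.2,.3 [[481.0, 194.0], [488.0, 170.0], [496.0, 143.0]]
bottle [ 0.538 -0.406  0.   ] top px at z=.1,.2,.3 [[454.0, 241.0], [461.0, 216.0], [468.0, 189.0]]
tape [0.577 0.445 0.   ] top px at z=.1,.2,.3 [[236.0, 137.0], [233.0, 113.0], [230.0, 87.0]]
timer [0.359 0.294 0.   ] top px at z=.1,.2,.3 [[228.0, 185.0], [224.0, 160.0], [220.0, 133.0]]
box [0.848 0.151 0.   ] top px at z=.1,.2,.3 [[346.0, 128.0], [347.0, 104.0], [349.0, 79.0]]
bottle in tray [-0.05321957 -0.3212612 ] shift tool cm to over tray [-53.18120235 -49.77278697  -2.78340263] tool y deg 65.72013919528133
```

drive_tool([
  [[-3.3,-3.1,-0.2],[0,0,0],-0.77],
  [[-3.3,-3.1,-0.2],[0,0,0],-0.77],
  [[-3.3,-3.1,-0.2],[0,0,0],-0.77],
  [[-3.3,-3.1,-0.2],[0,0,0],-0.77],
  [[-3.3,-3.1,-0.2],[0,0,0],-0.77],
  [[-3.3,-3.1,-0.2],[0,0,0],-0.77],
  [[-3.3,-3.1,-0.2],[0,0,0],-0.77],
  [[-3.3,-3.1,-0.2],[0,0,0],-0.77],
  [[-3.3,-3.1,-0.2],[0,0,0],-0.77],
  [[-3.3,-3.1,-0.2],[0,0,0],-0.77],
  [[-3.3,-3.1,-0.2],[0,0,0],-0.77],
  [[-3.3,-3.1,-0.2],[0,0,0],-0.77],
])

```text
time: 1.6
position: [0.4755, 0.0891, 0.3161]
tool_rot: [-0.661, -3.071, -0.0]
ft_force: [0.4, 1.3, 0.3]
grip_width: 0.114
grip_force: 0.0
```

drive_tool([
  [[-3.3,-3.1,-0.2],[0,0,0],-0.77],
  [[-3.3,-3.1,-0.2],[0,0,0],-0.77],
  [[-3.3,-3.1,-0.2],[0,0,0],-0.77],
  [[-3.3,-3.1,-0.2],[0,0,0],-0.77],
  [[0,0,0],[0,0,-8],-0.77],
  [[0,0,0],[0,0,-8],-0.77],
  [[0,0,0],[0,0,-8],-0.77],
  [[0,0,0],[0,0,-8],-0.77],
  [[0,0,0],[0,0,0],-0.77],
])

```text
time: 2.72
position: [0.5444, -0.0767, 0.3239]
tool_rot: [0.209, -3.134, -0.0]
ft_force: [0.4, 0.2, 0.0]
grip_width: 0.118
grip_force: 0.0
```

```bash
python3 - <<'E'
from h import *
s=ctrl.get_state(); im=ctrl.get_image("wrist")[:,:,::-1]; cv2.imwrite("pics/w1.png",im)
np.save("w1.npy",np.r_[s["position"],s["tool_rot"]])
Rt=R.from_rotvec(s["tool_rot"]).as_matrix();print(s["time"],s["position"],Rt.round(3),s["grip_width"],s["joint_positions"])
E
```

```text
2.725 [ 0.54443962 -0.07674693  0.3238804 ] [[-0.991 -0.133 -0.001]
 [-0.133  0.991  0.   ]
 [ 0.001  0.    -1.   ]] 0.11809391983178211 [-0.40716806  0.09317547  0.53712706  1.67296118 -0.04839865  1.38939979
  1.8407749 ]
```

View pics/w1.png

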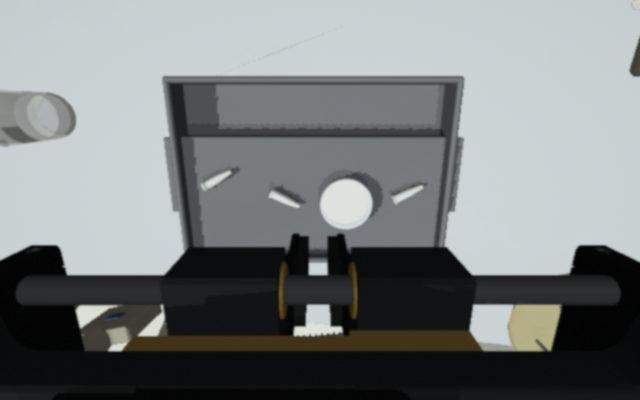

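The wrist view shows the tray square to the tool. Tube ends are at (202,186)-(238,168), (270,193)-(300,206) and (392,201)-(425,185), the dish is centred at (346,203), and the step edge runs along row 136 from column 185 to 445.

```bash
python3 - <<'E'
from h import *
w=np.load("w1.npy"); s=dict(position=w[:3],tool_rot=w[3:]); C=cam("wrist",s); Rt=R.from_rotvec(w[3:]).as_matrix()
g=lambda u,v,z:((Rt.T@(back(C,(u,v),z)-w[:3]))*100).round(2)
for n,a in dict(R=[(202,186,.0365),(238,168,.0365)],M=[(270,193,.0365),(300,206,.0365)],L=[(392,201,.0365),(425,185,.0365)],dish=[(319,203,.04),(373,203,.04)],edge=[(188,136,.03),(445,136,.03)],wall=[(165,78,.046),(462,78,.046)]).items():
    p=[g(*q) for q in a]; print(n,p[0],p[1],"mid",(p[0]+p[1])/2)
E
```

```text
R [ -1.88 -13.88  28.73] [ 0.32 -9.42 28.74] mid [ -0.78  -11.65   28.735]
M [-2.74 -5.76 28.74] [-4.38 -2.17 28.73] mid [-3.56  -3.965 28.735]
L [-3.72  9.02 28.74] [-1.72 12.84 28.74] mid [-2.72 10.93 28.74]
dish [-3.88  0.15 28.39] [-3.87  6.67 28.39] mid [-3.875  3.41  28.39 ]
edge [  3.97 -15.16  29.39] [ 4.01 14.84 29.39] mid [ 3.99 -0.16 29.39]
wall [ 10.22 -16.31  27.79] [10.26 15.35 27.8 ] mid [10.24  -0.48  27.795]
```

drive_tool([
  [[-1.75,2.72,2],[0,0,0],-0.77],
  [[-1.75,2.72,2],[0,0,0],-0.77],
  [[-1.75,2.72,2],[0,0,0],-0.77],
  [[-1.75,2.72,2],[0,0,0],-0.77],
  [[0,0,3],[0,0,0],-0.77],
  [[0,0,3],[0,0,0],-0.77],
  [[0,0,3],[0,0,0],-0.77],
  [[0,0,2],[0,0,0],-0.77],
  [[0,0,1.5],[0,0,0],-0.77],
  [[0,0,0.8],[0,0,0],-0.77],
  [[0,0,0],[0,0,0],-0.77],
])

```text
time: 4.15
position: [0.5995, 0.0405, 0.1112]
tool_rot: [0.211, -3.134, -0.0]
ft_force: [0.8, 0.2, -0.1]
grip_width: 0.117
grip_force: 0.0
```

```bash
python3 - <<'E'
from h import *
s=ctrl.get_state(); im=ctrl.get_image("wrist")[:,:,::-1]; cv2.imwrite("pics/w2.png",im)
w=np.load("w1.npy");print(R.from_rotvec(w[3:]).as_matrix().T@(s["position"]-w[:3])*100,s["position"],s["ft_force"],s["grip_width"])
E
```

```text
[-7.0245643  10.88517829 21.2656824 ] [0.59946876 0.04048151 0.11119432] [ 0.80956206  0.20112523 -0.14514293] 0.11743810358258684
```

View pics/w2.png

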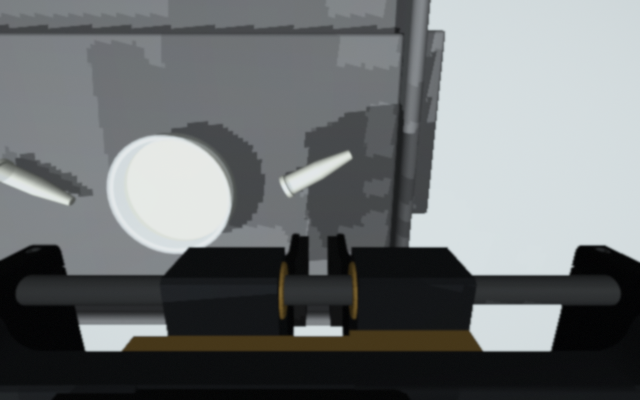

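The tube sits at (280-352, 150-195), squarely ahead of the two fingers, and the dish is well clear. Sweep the tube.

drive_tool([
  [[0,0,0.7],[0,0,0],-0.77],
  [[1,0,0],[0,0,0],-0.77],
  [[1,0,0],[0,0,0],-0.77],
  [[1,0,0],[0,0,0],-0.77],
  [[1,0,0],[0,0,0],-0.77],
  [[1,0,0],[0,0,0],-0.77],
  [[1,0,0],[0,0,0],-0.77],
  [[1,0,0],[0,0,0],-0.77],
  [[1,0,0],[0,0,0],-0.77],
  [[1,0,0],[0,0,0],-0.77],
  [[1,0,0],[0,0,0],-0.77],
  [[1,0,0],[0,0,0],-0.77],
])

```text
time: 5.7
position: [0.4897, 0.0256, 0.1042]
tool_rot: [0.211, -3.134, -0.0]
ft_force: [0.1, 0.2, -0.2]
grip_width: 0.114
grip_force: 0.0
```

drive_tool([
  [[1,0,0],[0,0,0],-0.77],
  [[0,0,0],[0,0,0],-0.77],
  [[0,0,0],[0,0,0],-0.77],
  [[-2,0,-3],[0,0,0],-0.77],
  [[-2,0,-3],[0,0,0],-0.77],
  [[0,0,0],[0,0,0],-0.77],
])

```text
time: 6.45
position: [0.5233, 0.0301, 0.1668]
tool_rot: [-0.212, 3.128, 0.0]
ft_force: [-0.1, 0.4, -1.0]
grip_width: 0.113
grip_force: 0.0
```

```bash
python3 - <<'E'
from h import *
s=ctrl.get_state(); im=ctrl.get_image("wrist")[:,:,::-1]; cv2.imwrite("pics/w3.png",im)
w=np.load("w1.npy");print(R.from_rotvec(w[3:]).as_matrix().T@(s["position"]-w[:3])*100,s["position"],s["ft_force"],s["grip_width"])
E
```

```text
[ 0.6641659  10.87304588 15.70970456] [0.52331556 0.03014961 0.16680459] [-0.14222475  0.42626122 -1.04994989] 0.11296976132695344
```

View pics/w3.png

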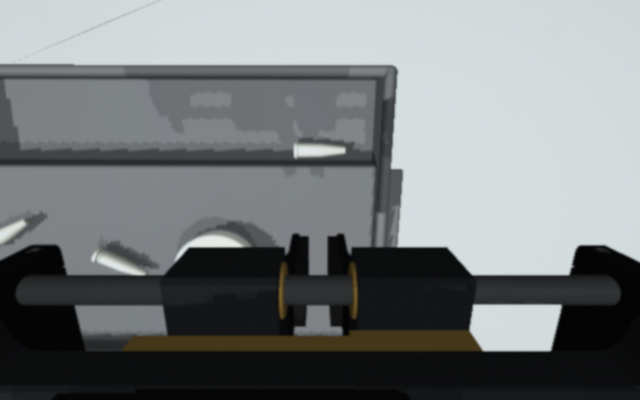

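The first tube lies in the trough at (320,150), parallel to the step. Next is the middle tube.

drive_tool([
  [[-1.62,-3,0],[0,0,0],-0.77],
  [[-1.62,-3,0],[0,0,0],-0.77],
  [[-1.62,-3,0],[0,0,0],-0.77],
  [[-1.62,-3,0],[0,0,0],-0.77],
  [[-1.62,-3,0],[0,0,0],-0.77],
  [[0,0,0],[0,0,0],-0.77],
  [[0,0,2],[0,0,0],-0.77],
  [[0,0,2],[0,0,0],-0.77],
  [[0,0,1.5],[0,0,0],-0.77],
  [[0,0,0.7],[0,0,0],-0.77],
  [[0,0,0],[0,0,0],-0.77],
])

```text
time: 7.88
position: [0.6205, -0.1079, 0.1019]
tool_rot: [0.212, -3.134, -0.0]
ft_force: [-0.2, -0.4, 0.1]
grip_width: 0.111
grip_force: 0.0
```

```bash
python3 - <<'E'
from h import *
s=ctrl.get_state(); im=ctrl.get_image("wrist")[:,:,::-1]; cv2.imwrite("pics/w4.png",im)
w=np.load("w1.npy");print(R.from_rotvec(w[3:]).as_matrix().T@(s["position"]-w[:3])*100,s["position"],s["ft_force"],s["grip_width"])
E
```

```text
[-7.13976573 -4.09849776 22.18909387] [ 0.62049751 -0.10787525  0.10193625] [-0.21610622 -0.40800917  0.1057634 ] 0.11142340759899318
```

View pics/w4.png

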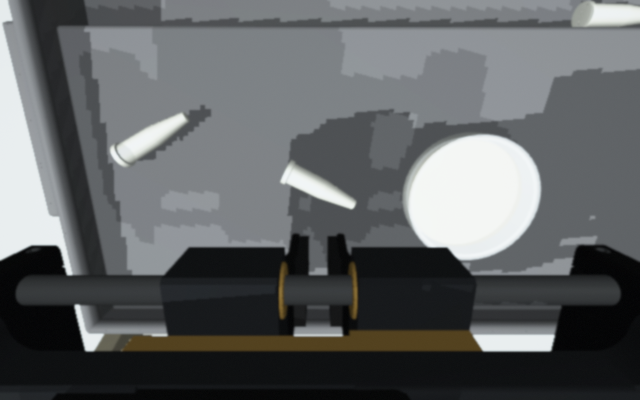

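The middle tube is at (283-355, 165-208), centred ahead of the fingers, and the dish edge at column 405 is clear.

drive_tool([
  [[0,0,-0.2],[0,0,0],-0.77],
  [[1,0,0],[0,0,0],-0.77],
  [[1,0,0],[0,0,0],-0.77],
  [[1,0,0],[0,0,0],-0.77],
  [[1,0,0],[0,0,0],-0.77],
  [[1,0,0],[0,0,0],-0.77],
  [[1,0,0],[0,0,0],-0.77],
  [[1,0,0],[0,0,0],-0.77],
  [[1,0,0],[0,0,0],-0.77],
  [[1,0,0],[0,0,0],-0.77],
  [[1,0,0],[0,0,0],-0.77],
  [[1,0,0],[0,0,0],-0.77],
])

```text
time: 9.43
position: [0.5108, -0.1229, 0.1042]
tool_rot: [0.211, -3.134, -0.0]
ft_force: [0.1, -0.3, 1.1]
grip_width: 0.112
grip_force: 0.0
```

drive_tool([
  [[1,0,0],[0,0,0],-0.77],
  [[0.2,0,0],[0,0,0],-0.77],
  [[0,0,0],[0,0,0],-0.77],
  [[-2,0,-3],[0,0,0],-0.77],
  [[-2,0,-3],[0,0,0],-0.77],
  [[0,0,0],[0,0,0],-0.77],
])

```text
time: 10.18
position: [0.5425, -0.1188, 0.1668]
tool_rot: [-0.213, 3.128, -0.002]
ft_force: [0.0, -0.1, -0.0]
grip_width: 0.114
grip_force: 0.0
```

```bash
python3 - <<'E'
from h import *
s=ctrl.get_state(); im=ctrl.get_image("wrist")[:,:,::-1]; cv2.imwrite("pics/w5.png",im)
w=np.load("w1.npy");print(R.from_rotvec(w[3:]).as_matrix().T@(s["position"]-w[:3])*100,s["position"],s["ft_force"],s["grip_width"])
E
```

```text
[ 0.74110887 -4.14269333 15.71125183] [ 0.54248864 -0.11878067  0.16676638] [ 0.01638644 -0.09261619 -0.02035228] 0.11389401200346122
```

View pics/w5.png

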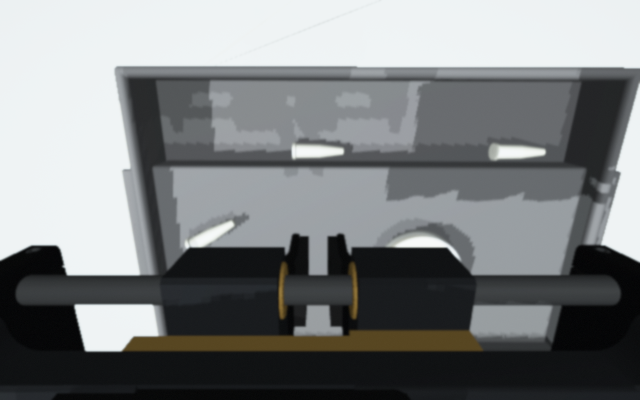

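Two tubes are now in the trough, at (318,151) and (517,151). Next is the right-hand tube.

drive_tool([
  [[-1.92,-2.5,0],[0,0,0],-0.77],
  [[-1.92,-2.5,0],[0,0,0],-0.77],
  [[-1.92,-2.5,0],[0,0,0],-0.77],
  [[0,0,0],[0,0,0],-0.77],
  [[0,0,2],[0,0,0],-0.77],
  [[0,0,2],[0,0,0],-0.77],
  [[0,0,1.3],[0,0,0],-0.77],
  [[0,0,0.7],[0,0,0],-0.77],
  [[0,0,0],[0,0,0],-0.77],
])

```text
time: 11.35
position: [0.6062, -0.1854, 0.1037]
tool_rot: [0.212, -3.134, -0.0]
ft_force: [0.3, 0.1, -0.5]
grip_width: 0.114
grip_force: 0.0
```

drive_tool([
  [[1,0,0],[0,0,0],-0.77],
  [[1,0,0],[0,0,0],-0.77],
  [[1,0,0],[0,0,0],-0.77],
  [[1,0,0],[0,0,0],-0.77],
  [[1,0,0],[0,0,0],-0.77],
  [[1,0,0],[0,0,0],-0.77],
  [[1,0,0],[0,0,0],-0.77],
  [[1,0,0],[0,0,0],-0.77],
  [[1,0,0],[0,0,0],-0.77],
  [[1,0,0],[0,0,0],-0.77],
  [[0,0,0],[0,0,0],-0.77],
])

```text
time: 12.72
position: [0.5065, -0.1993, 0.1042]
tool_rot: [0.21, -3.134, -0.001]
ft_force: [0.1, 0.4, 0.5]
grip_width: 0.117
grip_force: 0.0
```

drive_tool([
  [[-2,0,-4],[0,0,0],-0.77],
  [[-2,2,-4],[0,0,0],-0.77],
  [[0,3,-4],[0,0,0],-0.77],
  [[0,3,-4],[0,0,0],-0.77],
  [[0,0,0],[0,0,0],-0.77],
])

```text
time: 13.35
position: [0.5385, -0.1117, 0.2677]
tool_rot: [-0.219, 3.127, 0.001]
ft_force: [0.0, -0.6, -0.1]
grip_width: 0.115
grip_force: 0.0
```

```bash
python3 - <<'E'
from h import *
s=ctrl.get_state(); im=ctrl.get_image("wrist")[:,:,::-1]; cv2.imwrite("pics/w6.png",im)
w=np.load("w1.npy");print(s["time"],s["position"],s["ft_force"])
E
```

```text
13.35 [ 0.53849954 -0.11173345  0.26771328] [ 6.89710535e-05 -6.21723484e-01 -1.42139851e-01]
```

View pics/w6.png

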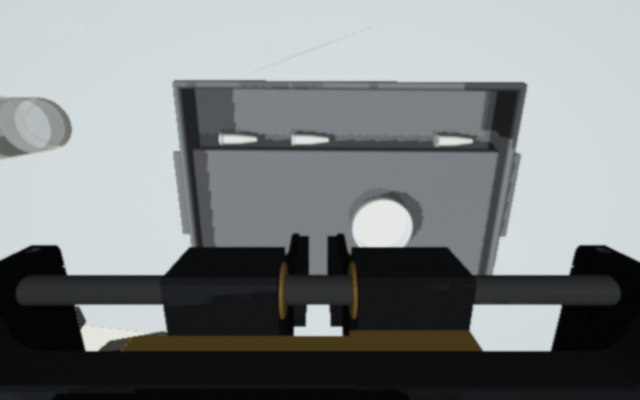

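All three tubes lie in the trough at (238,139), (310,139) and (453,140). The dish at (382,225) has not moved, and the bottle is untouched.

```bash
python3 -c "
from bench import ctrl
print(ctrl.close_job())"
```

```text
the job is handed in; nothing more can be done
None
```

All three tubes were swept over the step into the trough, the dish was left in place, the bystanders were not touched, and the job is handed in at about 13 s.

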